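# Shut the board clamp and hold the magnifier at focal height over it

## Task

Lower the open hinged frame of the board clamp gently until it lies fully shut on its base, so that the circuit board is held flat. Then pick up the hand magnifier by its handle and hold it level over the clamp, lens centred over the frame's window and the middle of the lens at the height of the surface gauge's scriber tip, which marks the focal height, with the magnifier touching nothing but your fingers. Finish while still holding it there, steady; do not put it down, and leave the gauge's setting, the pliers, the screwdriver and the heat sink as they are.

Things in the scene. Friction and masses are not known exactly. Their poses are not given: they have to be found in the camera images.
- lid (a joint): opening angle of the clamp's hinged aluminium frame about its far edge, rad: 0 = fully shut (frame horizontal), 1.57 = upright, at most 1.9; it starts open, between about 1.15 and 1.75. A stiff friction hinge (about 0.17 N m) holds the frame at any angle: it neither falls nor springs back; about 2 N at the knob moves it. The frame is 0.16 kg
- lid_knob (a point): centre of the black round knob on the frame's free edge, the place to grip it: 16 mm diameter, 24 mm long, on an 8 mm stem, its centre 33 mm beyond the frame's edge and 131 mm from the hinge axis, round which it moves in an arc. Frame shut, it is 43 mm above the bench, 23 mm clear of the base's -x edge. Its y axis is parallel to the hinge; pinched along y it can turn between the fingers
- lid_hinge (a point): middle of the hinge axis on the clamp's far side, 44 mm above the bench and fixed with the clamp; its y axis runs along the hinge axis, its -x axis points from the hinge to where the knob lies when the frame is shut (horizontal)
- window (a point): centre of the frame's open window (66 mm by 96 mm), in the frame's mid-thickness; 53 mm from the hinge axis. Frame shut, it is 43 mm above the bench, over the middle of the board, and straight ahead of the hinge along the hinge point's -x axis
- clamp: the board clamp, fixed to the bench: aluminium base plate 112 x 136 mm with side rails; origin on the bench under its middle, z up, y along the hinge, hinge on the +x side. Shut, its top is about 50 mm above the bench; a green circuit board lies in it
- lens_centre (a point): centre of the magnifier's lens, half-way up its rim: black round rim 66 mm across and 20 mm high, lying flat on the bench at the start. Its x axis points away from the handle, z is the optical axis (vertical when the magnifier is level)
- handle_grip (a point): point on the magnifier's handle to grip, near its centre of mass, 72 mm from the lens centre along the lens point's -x, at the same height (10 mm above the bench as it lies). The handle is a black rounded bar 22 mm wide (y), 20 mm high, 100 mm long (47 to 147 mm behind the lens centre); 0.12 kg in all. A grey power supply, 142 mm high, stands some 10 to 80 mm beyond the lens rim
- scriber_tip (a point): pointed tip of the surface gauge's thin horizontal scriber (4 mm rod), beside the clamp's left (+y) edge: its height above the bench, about 115 to 160 mm, marks the focal height. The scriber runs from the tip some 95 mm towards the gauge's column, and is held on the column by friction
- gauge: the surface gauge, fixed to the left (+y) of the clamp: dark steel base 60 x 72 x 24 mm, origin on the bench under its column; the column is a 10 mm steel rod, 202 mm high
- cutter_mid (a point): bystander: red-handled side cutters (pliers), 43 x 145 x 12 mm, lying on the bench; the point is their middle
- driver_mid (a point): bystander: screwdriver with a clear yellow handle, 26 x 159 x 28 mm, lying near the bench's front edge; the point is its middle
- sink_mid (a point): bystander: finned aluminium heat sink, 60 x 50 x 30 mm, behind the clamp; the point is its middle

How it is judged (in metres and radians):
On the way, in this order (a step that is already met when the one before it is completed fails the run):
1. the clamp's frame is fully shut while the magnifier still lies on the bench (value of joint lid below 0.03 rad and height (world z) of lens_centre below 0.03 m), for 0.2 s.
2. the magnifier is lifted off the bench in the fingers (height (world z) of lens_centre above 0.06 m and contact force between the fingers and magnifier above 0.5 N), for 0.2 s.
At the end, for the whole second after the job is handed in: the frame is shut (within 0.035 rad) and the magnifier is held still in the fingers, touching neither clamp nor gauge: lens centre within 14 mm horizontally of the window's centre, within 7 mm of the scriber tip's height, and level within 0.1 rad (value of joint lid below 0.035 rad and horizontal distance between lens_centre and window below 0.014 m and z of lens_centre in the frame of scriber_tip between -0.007 and 0.007 m and angle between lens_centre's own z axis and vertical below 0.1 rad and contact force between the fingers and magnifier above 0.5 N and contact force between magnifier and clamp below 0.05 N and contact force between magnifier and gauge below 0.05 N and linear speed of magnifier below 0.03 m/s); the arm keeps its last pose, push and grip.
It fails at once if the frame is slammed shut (faster than 4 rad/s) (velocity of joint lid below -4 rad/s).
It fails at once if the gauge's scriber is knocked out of its setting (more than 5 mm) (distance of scriber_tip from where it was at the start of the episode above 0.005 m).
It fails at once if the side cutters, the screwdriver or the heat sink are shifted more than 30 mm (distance of any of cutter_mid, driver_mid, sink_mid from where it was at the start of the episode above 0.03 m).
It also fails if it takes over 59 s, if anything falls off the work surface, if the arm or the gripper's body presses on something with over 40 N, if the wrist force passes 120 N, or if a joint passes its speed limit or range.

## Robot

A 6-joint arm with a two-finger parallel gripper is mounted at the origin on a cart in front of the work surface, level with it; the furniture and walls round the work are solid. World frame = base frame: x ahead of the robot, y to its left, z up, the work surface at z = 0. Lengths are in mm, angles in degrees, forces in N, time in s.
With the tool pointing down it reaches from about 300 to 850 mm from the base axis. Payload 4.2 kg.
Tool frame: the origin (TCP) lies at the very end of the fingers, on their centre line; the grasp point (between the pads) lies 19 mm behind it (env.grasp_offset is the distance from the TCP to the grasp point, in mm); z points along the fingers, y is the line along which they close (so a half turn about z gives the same grasp; the last joint's range is limited). The gripper opens to 91 mm and grips with 3 to 60 N. Pads are 32 mm wide; open, the fingers measure 118 mm over their backs; the gripper's body (76 mm by 178 mm) begins 60 mm behind the grasp point.
Start: joints at [-1.146, 18.312, 89.639, -0, 72.044, -1.146], TCP at [575.016, 0, 213.976] pointing down, gripper open.
Joint ranges: [-177.97, 177.97], [-48.28, 115.42], [12.27, 149.76], [-77.06, 257.06], [2.81, 150.46], [-146.56, 146.56]. Speed limits (degrees/s): [147.25, 147.25, 180, 180, 180, 180].

## Interface

Orientations are given as [roll, pitch, yaw] about the fixed x, y, z axes, in that order (R = Rz(yaw) Ry(pitch) Rx(roll)).
In Python, from workcell import env, eyes gives the robot as it stands.
- The arm moves only by the tool send_rows, never from a script. Its arguments are lists of equal length, an entry for each row: "grip": the opening, from -1 (shut) to 1 (fully open), so that 0 is half open; "xyz": the shift along the world's x, y, z in m, a list of three; "yaw": the turn about the world's z in degrees. A call has 1 to 8 rows; each row is the pose to reach, as a shift and turn from the pose commanded when the call began; what a row does not reach only later rows make up. A row lasts 1/12 s, in which the tool goes at most 41.7 mm and 7.16 degrees, less where a joint would pass 70% of its speed; a pose out of reach is approached as far as the arm can. A call with a gripper value outside its range is refused whole. The fingers move at their own pace and stop on an object; "grip_force" is the grip in N (left out, the last holds). Time passes only in rows, so rows that repeat a pose let the fingers close. It gives the time, the measured TCP pose, the force, the opening and the grip force at its end, in the units of the state.
- env.state(): the state, without advancing time (a new reading comes with each control period).
- eyes.grab_frame(name): name is "scene" or "side" or "wrist"; returns a dict with "frame" (384x512x3 uint8, red, green, blue), "fx", "fy", "cx", "cy" (pixels), "pose" (4x4, takes a point from camera to world coordinates). Camera axes: x right, y down, z forward; pixel columns grow to the right and rows downward; lengths in mm; the calibration is good to about 2 mm. A picture is of the moment at which its call begins. There is no depth.
- env.job_done(): hands the job in; it is judged then, once.
The state is a dict: "time_s": time; "qpos": joint angles; "qvel": joint speeds; "effort": joint torques, N m; "ee_pos": TCP position; "ee_rot": TCP orientation; "force": force on the tool from outside, world axes, zero at the start; "torque": the same for the moment, N m; "gripper_width": finger opening in mm; "gripper_force": force on a finger pad.
Only numpy, scipy, OpenCV 4.12 (cv2) and the standard library are available. Lean on these libraries where they do the work, as an engineer would, in place of code of your own. Each camera call takes 0.05 s, during which the arm holds its last target. There are 200 camera calls.

## Working session

There is one attempt and no reset: what is moved stays moved. The work goes in short steps, Python scripts to look and compute and a tool call to move; the robot and the scene stay as the last step left them, time stands still between calls to the robot, and variables do not carry over. Pictures are saved under pics/ and viewed, at most 10 in all, crops included, and the job is handed in when it is done.

Besides the shell and the picture viewer there is one more tool, called after "Request:" as name([rows], argument=value, ...), one row to a line, values as JSON. send_rows: Moves the arm, as the interface text tells. Its arguments: {"type":"object","properties":{"grip":{"type":"array"},"xyz":{"type":"array"},"yaw":{"type":"array"},"grip_force":{"type":"number"}},"required":["grip","xyz","yaw"]}

```bash
mkdir -p pics; ls
cat > h.py <<'E'
import numpy as np, cv2, json
from workcell import env, eyes
def grab(n,fn):
    f=eyes.grab_frame(n); cv2.imwrite('pics/'+fn+'.png',f['frame'][:,:,::-1])
    np.savez('pics/'+fn+'.npz',**{k:np.array(f[k]) for k in f}); return f
def load(fn): return np.load('pics/'+fn+'.npz')
def ray(f,u,v):
    T=f['pose']; d=np.array([(u-f['cx'])/f['fx'],(v-f['cy'])/f['fy'],1]); return T[:3,3],T[:3,:3]@d
def atz(f,u,v,z):
    o,d=ray(f,u,v); return o+d*(z-o[2])/d[2]
def tri(*obs):
    A=np.zeros((3,3));b=np.zeros(3)
    for f,u,v in obs:
        o,d=ray(f,u,v); d=d/np.linalg.norm(d); P=np.eye(3)-np.outer(d,d); A+=P;b+=P@o
    p=np.linalg.solve(A,b); return p,[np.linalg.norm((np.eye(3)-np.outer(d,d)/(d@d))@(p-o)) for o,d in [ray(*q) for q in obs]]
def proj(f,p):
    T=np.linalg.inv(f['pose']); c=T[:3,:3]@np.array(p)+T[:3,3]; return f['fx']*c[0]/c[2]+f['cx'],f['fy']*c[1]/c[2]+f['cy']
E
python3 - <<'E'
from h import *
a=grab('scene','s1');b=grab('side','d1')
for f in(a,b): print(np.round(f['pose'],2).tolist(),f['fx'])
for n in('s1','d1'):
    im=cv2.imread(f'pics/{n}.png'); cv2.imwrite(f'pics/{n}x.png',cv2.resize(im,(800,600),interpolation=cv2.INTER_CUBIC))
E
```

```text
pics
[[0.55, -0.35, 0.75, -279.19], [-0.83, -0.23, 0.5, -592.45], [-0.0, -0.91, -0.42, 574.51], [0.0, 0.0, 0.0, 1.0]] 447.1105598357703
[[1.0, -0.03, 0.01, 570.77], [-0.03, -0.56, 0.83, -916.78], [-0.02, -0.83, -0.56, 723.01], [0.0, 0.0, 0.0, 1.0]] 369.7958392379954
```

View pics/s1x.png

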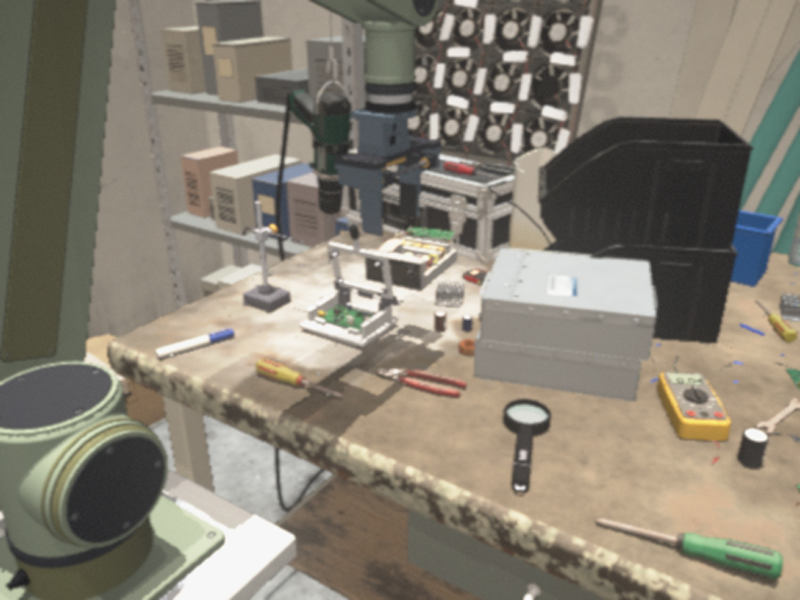

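View pics/d1x.png

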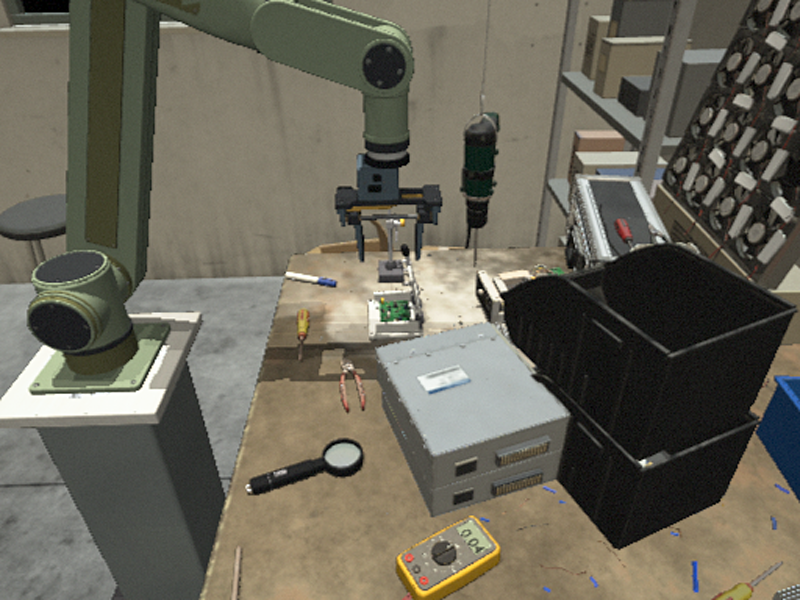

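Scene: magnifier lens (527,417), handle end (520,487); clamp at (350,315), gauge at (265,295). Side: lens (342,457), handle end (252,487), clamp (395,310), knob about (405,248). I need an enlarged view of the clamp.

Run:
```python
from h import *
a=cv2.imread('pics/s1.png')[115:235,145:265]; b=cv2.imread('pics/d1.png')[130:230,215:295]
A=cv2.resize(a,(480,480),interpolation=cv2.INTER_CUBIC);B=cv2.resize(b,(320,400),interpolation=cv2.INTER_CUBIC)
o=np.zeros((480,800,3),np.uint8);o[:,:480]=A;o[:400,480:]=B;cv2.imwrite('pics/c1.png',o)
s,d=load('s1'),load('d1');k=1.5625
for n,p,q in(('lens',(527,415),(342,457)),('end',(520,487),(252,487))):
    print(n,atz(s,p[0]/k,p[1]/k,15),atz(d,q[0]/k,q[1]/k,15))
```

```text
lens [ 487.41725815 -287.98567301   15.        ] [ 489.66547587 -290.93301564   15.        ]
end [ 345.93476418 -343.13267013   15.        ] [ 357.17965614 -343.49225561   15.        ]
```

View pics/c1.png

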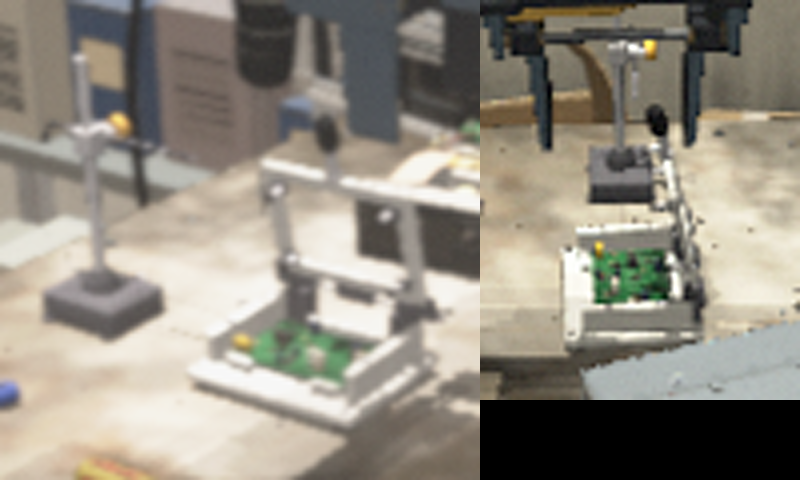

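Crop: knob at scene (326,132), side (656,121); base corners scene (192,380),(348,428),(437,360), side (568,348),(700,345); scriber tip probably scene (155,152), side (635,95).

Run:
```python
from h import *
s,d=load('s1'),load('d1')
S=lambda u,v:(s,145+u/4,115+v/4)
D=lambda u,v:(d,215+(u-480)/4,130+v/4)
np.set_printoptions(precision=1,suppress=True)
print('knob',tri(S(326,132),D(656,121)))
print('tip',tri(S(155,152),D(635,95)))
print('gauge col',tri(S(98,275),D(621,160)), 'coltop',tri(S(82,55),D(621,42)))
for c in((192,380),(348,428),(437,360)): print('S',atz(*S(*c),5))
for c in((568,348),(700,345),(562,250)): print('D',atz(*D(*c),5))
print('hinge blocks',[atz(*S(*c),44) for c in((290,262),(425,305))],[atz(*D(*c),44) for c in((690,285),(672,205))])
print(env.state()['ee_pos'],env.state()['time_s'])
```

```text
knob (array([605.3,  94.7, 173. ]), [np.float64(0.8786466731496599), np.float64(0.8786466731497434)])
tip (array([591.9, 234.7, 129.4]), [np.float64(6.433730052510413), np.float64(6.433730052510485)])
gauge col (array([578.7, 290.4,  28.7]), [np.float64(3.249951940397896), np.float64(3.2499519403977897)]) coltop (array([579.9, 276.8, 179.5]), [np.float64(23.967060465144282), np.float64(23.967060465144378)])
S [527.4 158.2   5. ]
S [531.9  28.5   5. ]
S [644.4  34.4   5. ]
D [530.7  27.5   5. ]
D [636.4  26.3   5. ]
D [523.9 170.    5. ]
hinge blocks [array([653.1, 169.9,  44. ]), array([646.2,  45.4,  44. ])] [array([629.8,  54.7,  44. ]), array([621.2, 177. ,  44. ])]
[574.6   0.  213.2] 0.1
```

Request:
send_rows([
  [-0.01,0.03,0.03],
  [-0.02,0.06,0.05],
  [-0.03,0.09,0.08],
  [-0.03,0.095,0.08],
  [-0.03,0.095,0.08],
  [-0.03,0.095,0.08],
], grip=[1,1,1,1,1,1], yaw=[0,0,0,0,0,0])

```text
time_s: 0.6
ee_pos: [544.7, 94.8, 293.1]
ee_rot: [-179.9, 0.1, 90.1]
force: [-0.1, -0.3, -1.3]
gripper_width: 91.1
gripper_force: 0.0
```

Run:
```python
from h import *
f=grab('wrist','w1');g=grab('scene','s2');h=grab('side','d2');print(np.round(f['pose'],2).tolist(),f['fx'],env.state()['ee_pos'],env.state()['ee_rot'])
im=cv2.imread('pics/w1.png'); cv2.imwrite('pics/w1x.png',cv2.resize(im,(800,600),interpolation=cv2.INTER_CUBIC))
a=cv2.imread('pics/s2.png')[115:215,145:265]; b=cv2.imread('pics/d2.png')[120:220,215:295]
o=np.zeros((600,800,3),np.uint8);o[:,:]=0
o[:400,:480]=cv2.resize(a,(480,400),interpolation=cv2.INTER_CUBIC);o[:400,480:]=cv2.resize(b,(320,400),interpolation=cv2.INTER_CUBIC);cv2.imwrite('pics/c2.png',o[:400])
```

```text
[[1.0, 0.0, -0.0, 544.71], [0.0, -0.97, -0.26, 166.46], [-0.0, 0.26, -0.97, 463.28], [0.0, 0.0, 0.0, 1.0]] 314.75019910826364 [544.65046642  93.84185853 292.2597307 ] [-1.79823850e+02  5.46508867e-02  8.99258879e+01]
```

View pics/w1x.png

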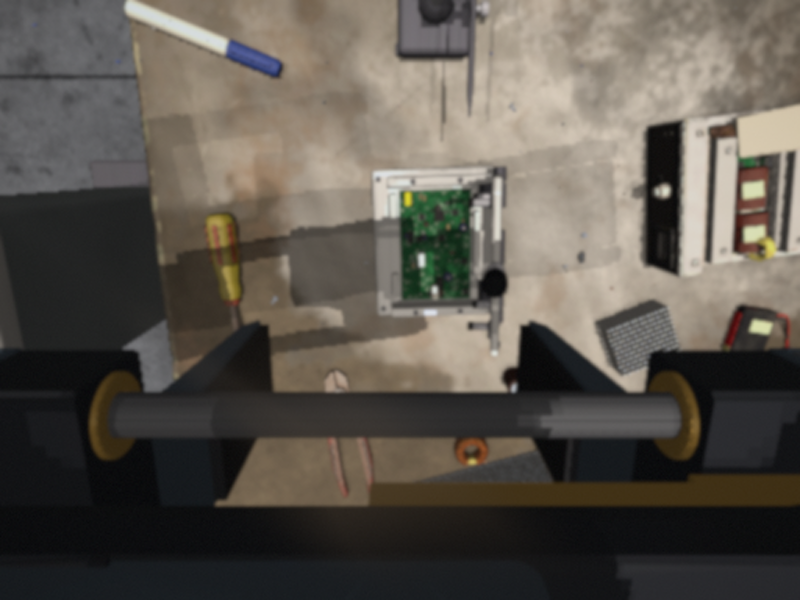

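View pics/c2.png

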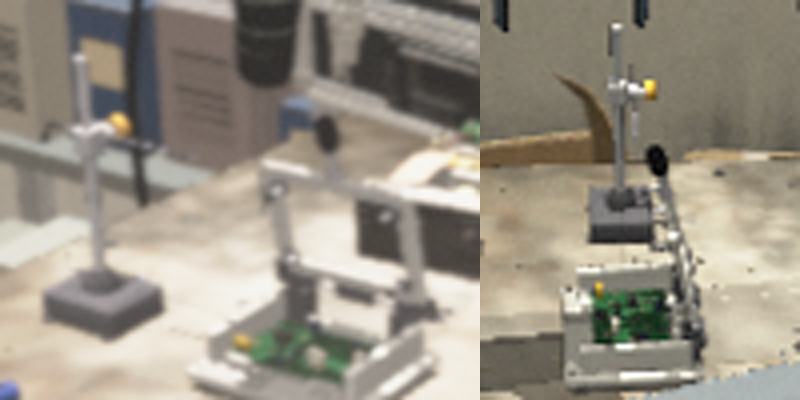

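Wrist: knob (493,282), base corners (375,172), (505,168), (380,315), scriber tip (471,114). Scene tip (155,152); side tip (635,136).

Run:
```python
from h import *
s,d,w=load('s2'),load('d2'),load('w1')
S=lambda u,v:(s,145+u/4,115+v/4)
D=lambda u,v:(d,215+(u-480)/4,120+v/4)
W=lambda u,v:(w,u*.64,v*.64)
np.set_printoptions(precision=1,suppress=True)
print('knob',tri(S(326,132),D(656,161),W(493,282)))
print('tip',tri(S(155,152),D(635,136),W(471,114)))
print('tip SW',tri(S(155,152),W(471,114)))
print('tip DW',tri(D(635,136),W(471,114)))
for c in((375,172),(505,168),(380,315)): print('W',atz(*W(*c),10))
print('gauge base',[atz(*W(*c),24) for c in ((399,57),(465,57))])
print(env.state()['qpos'])
```

```text
knob (array([605.5,  96.7, 172. ]), [np.float64(1.6419714015636668), np.float64(0.9635917944337677), np.float64(1.2832020517826361)])
tip (array([586.3, 208.5, 139.5]), [np.float64(17.694865135444964), np.float64(6.538954248544366), np.float64(12.822510950541924)])
tip SW (array([580.8, 206.8, 146.3]), [np.float64(14.62818850940804), np.float64(14.628188509408183)])
tip DW (array([591.5, 196.9, 140.9]), [np.float64(0.34453456296001433), np.float64(0.3445345629601867)])
W [527.3 160.3  10. ]
W [643.3 164.   10. ]
W [531.   26.6  10. ]
gauge base [array([548.2, 251.9,  24. ]), array([602.2, 252. ,  24. ])]
[ 8.6 14.2 84.3 -0.  81.7  8.7]
```

Request:
send_rows([
  [0.01,0.0,0],
  [0.02,0,0],
  [0.03,0,0],
  [0.04,0.001,0],
  [0.05,0.002,0],
  [0.06,0.002,0],
  [0.061,0.002,0],
  [0.061,0.002,0],
], grip=[0.2,0.2,0.2,0.2,0.2,0.2,0.2,0.2], yaw=[-7,-14,-21,-28,-35,-42,-49,-56])

```text
time_s: 1.42
ee_pos: [606.6, 95.7, 292.1]
ee_rot: [-179.9, 0.2, 33.5]
force: [0.3, 0.2, 0.7]
gripper_width: 54.5
gripper_force: 0.0
```

Request:
send_rows([
  [0,0,0],
  [0,0,0],
  [0,0,0],
  [0,0,-0.02],
  [0,0,-0.05],
  [0,0,-0.07],
  [0,0,-0.07],
  [0,0,-0.07],
], grip=[0.2,0.2,0.2,0.2,0.2,0.2,0.2,0.2], yaw=[-7,-14,-21,-28,-32.5,-32.5,-32.5,-32.5])

```text
time_s: 2.08
ee_pos: [605.5, 96.0, 222.3]
ee_rot: [180.0, 0.2, 1.4]
force: [0.3, -0.0, -0.1]
gripper_width: 54.5
gripper_force: 0.0
```

Run:
```python
from h import *
f=grab('wrist','w3');print(env.state()['ee_pos'],env.state()['ee_rot'])
b=cv2.imread('pics/w3.png');grab('scene','s3');a=cv2.imread('pics/s3.png')[120:180,150:250]
o=np.zeros((600,800,3),np.uint8);o[:]=cv2.resize(b,(800,600),interpolation=cv2.INTER_CUBIC)
o[:240,:400]=cv2.resize(a,(400,240),interpolation=cv2.INTER_CUBIC)
cv2.imwrite('pics/w3x.png',o)
s=load('s3')
for p in((591.5,196.9,140.9),(591,220,140),(591,250,140),(605.5,96.7,172)): u,v=proj(s,p);print((u-150)*4,(v-120)*4, np.array(proj(f,p))/.64)
```

```text
[606.46050604  96.26586393 224.07151614] [1.79988300e+02 1.51560662e-02 1.44950895e+00]
178.1186716255222 135.46366935366984 [204.48664265 324.58707626]
152.5163969826309 130.556412760792 [162.23735336 323.90012983]
120.47275098054706 122.49378416822799 [106.39161304 322.54881834]
304.4391515141359 114.05504912678703 [391.17629049 322.42153925]
```

View pics/w3x.png

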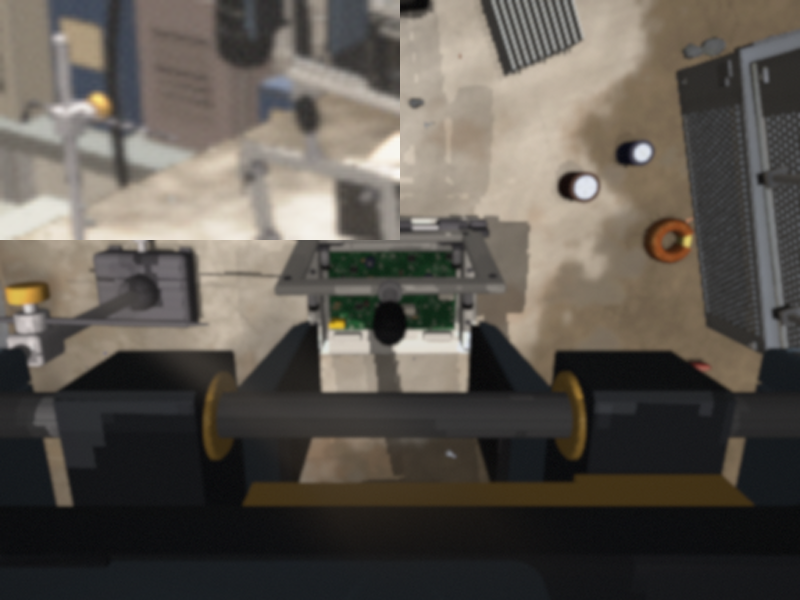

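Knob at wrist (389,323), as predicted (391,322); scriber tip (205,322), predicted (204.5,324.6), so tip height ≈140. Descend and pinch.

Request:
send_rows([
  [0,0,-0.03],
  [0,0,-0.06],
  [0,0,-0.07],
  [0,0,-0.07],
  [0,0,-0.07],
  [0,0,-0.07],
  [0,0,-0.07],
  [0,0,-0.07],
], grip=[0.2,0.2,0.2,0.2,-1,-1,-1,-1], yaw=[0,0,0,0,0,0,0,0], grip_force=12)

```text
time_s: 2.85
ee_pos: [607.0, 97.1, 155.7]
ee_rot: [-180.0, -0.2, 1.5]
force: [0.1, 0.1, 0.1]
gripper_width: 30.9
gripper_force: 0.0
```

Run:
```python
from h import *
np.set_printoptions(precision=1,suppress=True)
w,v=load('w1'),load('w3')
print(tri((w,471*.64,114*.64),(v,205*.64,322*.64)))
h=np.array([637,96.7,44])
a0=np.radians(76)
k0=h+131*np.array([-np.cos(a0)*np.cos(.03),-np.cos(a0)*np.sin(.03),np.sin(a0)])
for i in range(1,23):
    a=a0*(1-i/20)
    k=h+131*np.array([-np.cos(a)*np.cos(.03),-np.cos(a)*np.sin(.03),np.sin(a)])
    print(i,(k-k0).round(0).tolist(),end=' ')
```

```text
(array([592.2, 197.2, 138.9]), [np.float64(0.1029379421178841), np.float64(0.10293794211775767)])
1 [-8.0, -0.0, -2.0] 2 [-17.0, -0.0, -5.0] 3 [-24.0, -1.0, -9.0] 4 [-32.0, -1.0, -13.0] 5 [-40.0, -1.0, -17.0] 6 [-47.0, -1.0, -22.0] 7 [-54.0, -2.0, -28.0] 8 [-60.0, -2.0, -34.0] 9 [-66.0, -2.0, -40.0] 10 [-72.0, -2.0, -46.0] 11 [-77.0, -2.0, -53.0] 12 [-81.0, -2.0, -61.0] 13 [-85.0, -3.0, -68.0] 14 [-89.0, -3.0, -76.0] 15 [-92.0, -3.0, -84.0] 16 [-95.0, -3.0, -93.0] 17 [-97.0, -3.0, -101.0] 18 [-98.0, -3.0, -110.0] 19 [-99.0, -3.0, -118.0] 20 [-99.0, -3.0, -127.0] 21 [-99.0, -3.0, -136.0] 22 [-98.0, -3.0, -144.0]
```

Request:
send_rows([
  [0,0,0],
  [0,0,0],
  [0,0,0],
  [0,0,0],
  [0,0,0],
], grip=[-1,-1,-1,-1,-1], yaw=[0,0,0,0,0])

```text
time_s: 3.27
ee_pos: [606.3, 98.0, 154.6]
ee_rot: [-179.9, -0.1, 1.5]
force: [-0.5, 4.2, 3.3]
gripper_width: 14.8
gripper_force: 12.0
```

Request:
send_rows([
  [-0.008,0,-0.002],
  [-0.017,0,-0.005],
  [-0.024,-0.001,-0.009],
  [-0.032,-0.001,-0.013],
  [-0.04,-0.001,-0.017],
  [-0.047,-0.001,-0.022],
  [-0.054,-0.002,-0.028],
  [-0.06,-0.002,-0.034],
], grip=[-1,-1,-1,-1,-1,-1,-1,-1], yaw=[0,0,0,0,0,0,0,0])

```text
time_s: 3.93
ee_pos: [543.8, 95.8, 119.9]
ee_rot: [-179.9, 0.2, 1.5]
force: [-4.5, 6.3, 7.2]
gripper_width: 15.5
gripper_force: 12.0
```

Request:
send_rows([
  [-0.006,0,-0.006],
  [-0.012,0,-0.012],
  [-0.017,0,-0.019],
  [-0.021,0,-0.027],
  [-0.025,-0.001,-0.034],
  [-0.029,-0.001,-0.042],
  [-0.032,-0.001,-0.05],
  [-0.035,-0.001,-0.059],
], grip=[-1,-1,-1,-1,-1,-1,-1,-1], yaw=[0,0,0,0,0,0,0,0])

```text
time_s: 4.6
ee_pos: [509.0, 94.5, 60.0]
ee_rot: [-180.0, 0.2, 1.5]
force: [-1.3, 6.8, 2.7]
gripper_width: 15.1
gripper_force: 12.0
```

Request:
send_rows([
  [-0.002,0,-0.008],
  [-0.003,0,-0.017],
  [-0.004,0,-0.025],
  [-0.004,0,-0.032],
  [-0.004,0,-0.036],
  [-0.004,0,-0.037],
  [-0.004,0,-0.037],
], grip=[-1,-1,-1,-1,-1,-1,-1], yaw=[0,0,0,0,0,0,0])

```text
time_s: 5.18
ee_pos: [504.8, 94.4, 23.6]
ee_rot: [-180.0, 0.2, 1.5]
force: [-4.8, 6.8, 4.4]
gripper_width: 14.9
gripper_force: 12.0
```

Request:
send_rows([
  [0,0,-0.002],
  [0,0,-0.004],
  [0,0,-0.006],
  [0,0,-0.006],
  [0,0,-0.006],
], grip=[-1,-1,-1,-1,-1], yaw=[0,0,0,0,0])

```text
time_s: 5.6
ee_pos: [506.3, 94.4, 19.1]
ee_rot: [-180.0, 0.0, 1.5]
force: [-5.2, 5.5, 13.9]
gripper_width: 15.3
gripper_force: 12.0
```

Run:
```python
from h import *
grab('side','d4');grab('scene','s4');grab('wrist','w4')
a=cv2.imread('pics/s4.png')[150:240,170:270]; b=cv2.imread('pics/d4.png')[140:230,215:315]
cv2.imwrite('pics/c4.png',cv2.resize(np.hstack([a,b]),(800,360),interpolation=cv2.INTER_CUBIC))
```

```text
(no output)
```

View pics/c4.png

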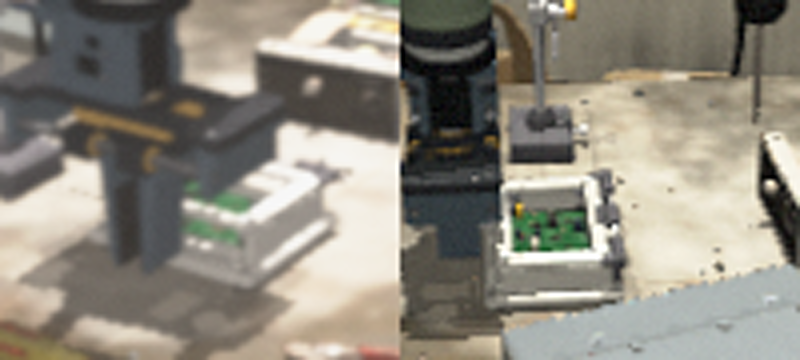

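The frame lies flat on the base (scene right of fingers, side (555,210)) and the force rose to 14 N: shut. Release and rise.

Request:
send_rows([
  [0,0,0],
  [0,0,0],
  [0,0,0],
  [0,0,0],
  [-0.002,0,0.02],
  [-0.005,0,0.05],
  [-0.01,-0.02,0.09],
  [-0.02,-0.05,0.12],
], grip=[0,0,0,0,0,0,0,0], yaw=[0,0,0,0,0,0,0,0])

```text
time_s: 6.42
ee_pos: [489.2, 47.9, 135.9]
ee_rot: [180.0, -0.1, 1.7]
force: [0.9, -1.0, 1.0]
gripper_width: 45.5
gripper_force: 0.0
```

Run:
```python
from h import *
grab('side','d5');grab('scene','s5')
a=cv2.imread('pics/s5.png'); b=cv2.imread('pics/d5.png')
A=cv2.resize(a[150:240,180:270],(400,400),interpolation=cv2.INTER_CUBIC)
B=cv2.resize(b[155:225,225:295],(400,400),interpolation=cv2.INTER_CUBIC)
cv2.imwrite('pics/c5.png',np.hstack([A,B]))
# magnifier by dark mask
for n,im,roi in(('s5',a,(255,315,315,375)),('d5',b,(275,325,150,240))):
    r0,r1,c0,c1=roi if n=='d5' else (250,320,315,360)
    m=np.zeros(im.shape[:2],np.uint8);m[r0:r1,c0:c1]=(im[r0:r1,c0:c1].max(2)<75)*255
    N,l,st,ce=cv2.connectedComponentsWithStats(m);i=1+st[1:,4].argmax();print(n,st[i],ce[i])
    c=cv2.findContours((l==i).astype(np.uint8),0,2)[0]; c=max(c,key=len); h=cv2.convexHull(c)[:,0]
    f=load(n); P=np.array([atz(f,u,v,10)[:2] for u,v in (np.argwhere(l==i)[:,::-1])])
    mu=P.mean(0);_,_,V=np.linalg.svd(P-mu,full_matrices=False);e=V[0]*np.sign(V[0][0]);t=(P-mu)@e;w=(P-mu)@[-e[1],e[0]]
    print(mu,np.degrees(np.arctan2(e[1],e[0])),t.min(),t.max(),w.min(),w.max(),'start',mu+e*t.min(),'end',mu+e*t.max())
    q=t<t.min()+85;x=np.polyfit(P[q,0],P[q,1],1);print('handle fit ang',np.degrees(np.arctan(x[0])),'mid',P[q].mean(0))
```

```text
s5 [323 266  28  22 201] [335.92039801 275.15422886]
[ 460.70922768 -297.34478552] -7.007612580010459 -38.55929931844113 38.59573541447479 -24.692875223910644 38.99252092334536 start [ 422.43796823 -292.6405041 ] end [ 499.01665105 -302.0535122 ]
handle fit ang -0.37326408688197515 mid [ 460.70922768 -297.34478552]
d5 [159 281  74  36 731] [194.99589603 301.4623803 ]
[ 433.14776611 -311.77240665] 19.35119486282475 -89.25861882560676 94.72664243881682 -33.685778567585835 44.70583915291288 start [ 348.93179028 -341.34892521] end [ 522.52285095 -280.3840171 ]
handle fit ang 17.92998296538219 mid [ 390.36005957 -326.86602594]
```

View pics/c5.png

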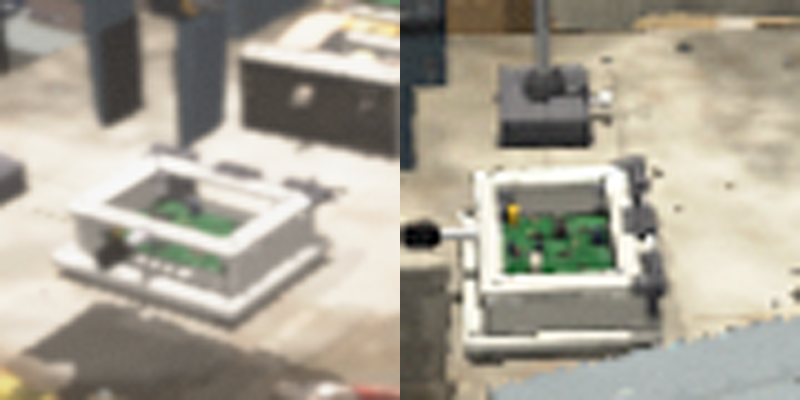

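Frame shut flat, knob at (105,248) in the left crop, window open over the board. Magnifier grip is near (423,-316), axis ≈20°. Move above it and check by wrist.

Request:
send_rows([
  [0,-0.015,0.035],
  [-0.01,-0.05,0.05],
  [-0.02,-0.085,0.06],
  [-0.03,-0.12,0.06],
  [-0.04,-0.16,0.06],
  [-0.045,-0.2,0.06],
  [-0.05,-0.24,0.05],
  [-0.055,-0.27,0.05],
], grip=[0,0,0,0,0,0,0,0], yaw=[0,2,5,8,12,15,18,18])

```text
time_s: 7.18
ee_pos: [431.5, -224.8, 182.0]
ee_rot: [-179.9, 0.2, 19.5]
force: [-0.0, 0.4, 0.3]
gripper_width: 45.5
gripper_force: 0.0
```

Request:
send_rows([
  [-0.004,-0.035,0],
  [-0.01,-0.07,0],
  [-0.011,-0.091,0],
  [-0.011,-0.091,0],
  [-0.011,-0.091,0],
  [-0.011,-0.091,0],
], grip=[0,0,0,0,0,0], yaw=[0,0,0,0,0,0])

```text
time_s: 7.68
ee_pos: [421.8, -312.6, 183.3]
ee_rot: [-179.9, 0.1, 19.5]
force: [-0.4, 0.3, 0.4]
gripper_width: 45.6
gripper_force: 0.0
```

Run:
```python
from h import *
f=grab('wrist','w6');print(env.state()['ee_pos'],env.state()['ee_rot'])
cv2.imwrite('pics/w6x.png',cv2.resize(cv2.imread('pics/w6.png'),(800,600),interpolation=cv2.INTER_CUBIC))
d=load('d5'); print('window',[atz(d,225+(u-400)/5.714,155+v/5.714,47) for u,v in((503,186),(612,180),(622,270),(505,272))])
```

```text
[ 421.96170765 -312.30241166  183.5934616 ] [-1.79899776e+02  4.62404885e-02  1.95470510e+01]
window [array([551.69313806, 135.43509071,  47.        ]), array([616.36907072, 138.57987797,  47.        ]), array([617.67236688,  45.46148249,  47.        ]), array([552.53640276,  46.84283286,  47.        ])]
```

View pics/w6x.png

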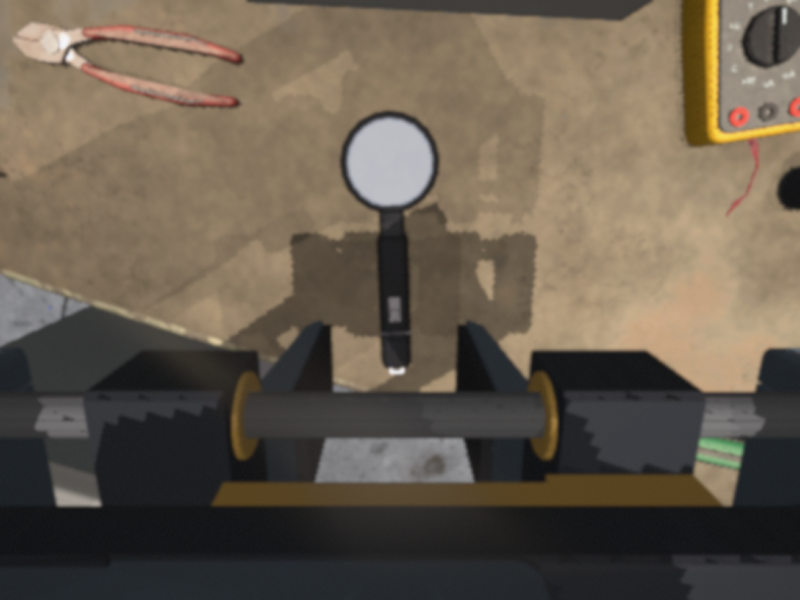

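Wrist: lens centre (390,161), handle far end (397,370), clear of pliers and supply.

Run:
```python
from h import *
np.set_printoptions(precision=1,suppress=True)
f=load('w6')
L=atz(f,390*.64,161*.64,18);E=atz(f,397*.64,370*.64,12);M=atz(f,394*.64,262*.64,20)
v=(L-E)[:2];print(L,E,M,np.linalg.norm(v),np.degrees(np.arctan2(v[1],v[0])));u=v/np.linalg.norm(v);g=L[:2]-72*u;print('grip',g,g-[422,-312.3])
```

```text
[ 490.9 -285.5   18. ] [ 350.3 -340.5   12. ] [ 428.5 -310.4   20. ] 150.94404646565349 21.39378941100948
grip [ 423.8 -311.7] [1.8 0.6]
```

Request:
send_rows([
  [0.002,0.001,-0.03],
  [0.002,0.001,-0.06],
  [0.002,0.001,-0.09],
  [0.002,0.001,-0.12],
  [0.002,0.001,-0.15],
  [0.002,0.001,-0.17],
  [0.002,0.001,-0.178],
  [0.002,0.001,-0.179],
], grip=[0,0,0,0,0,0,0,0], yaw=[2,2,2,2,2,2,2,2])

```text
time_s: 8.4
ee_pos: [423.4, -310.8, 3.9]
ee_rot: [-179.8, 0.1, 21.6]
force: [-0.2, -0.2, 0.1]
gripper_width: 45.4
gripper_force: 0.0
```

Request:
send_rows([
  [0,0,0],
  [0,0,0],
  [0,0,0],
  [0,0,0],
  [0,0,0],
  [0,0,0],
  [0,0,0],
  [0,0,0],
], grip=[-0.3,-1,-1,-1,-1,-1,-1,-1], yaw=[0,0,0,0,0,0,0,0], grip_force=30)

```text
time_s: 9.07
ee_pos: [424.6, -312.7, 6.6]
ee_rot: [179.9, -0.1, 21.5]
force: [-0.2, 3.1, 6.7]
gripper_width: 21.6
gripper_force: 30.0
```

Request:
send_rows([
  [0,0,0.01],
  [0,0,0.03],
  [0,0,0.06],
  [0,0,0.09],
  [-0.005,0,0.12],
  [-0.01,0,0.15],
  [-0.02,0,0.18],
  [-0.03,0,0.21],
], grip=[-1,-1,-1,-1,-1,-1,-1,-1], yaw=[0,0,0,0,0,0,0,0])

```text
time_s: 9.73
ee_pos: [393.5, -312.4, 217.5]
ee_rot: [180.0, -0.0, 21.5]
force: [1.6, -0.4, -1.7]
gripper_width: 21.9
gripper_force: 30.0
```

Request:
send_rows([
  [0,0.02,0.02],
  [0,0.05,0.02],
  [0,0.085,0.02],
  [0,0.12,0.02],
  [0,0.155,0.02],
  [0,0.19,0.02],
  [0.01,0.225,0.02],
  [0.02,0.26,0.02],
], grip=[-1,-1,-1,-1,-1,-1,-1,-1], yaw=[0,-2,-5,-8,-11,-14,-17,-20])

```text
time_s: 10.4
ee_pos: [413.4, -51.2, 236.2]
ee_rot: [180.0, -0.1, 1.3]
force: [1.4, -0.5, -1.1]
gripper_width: 21.8
gripper_force: 30.0
```

Request:
send_rows([
  [0.01,0.025,0],
  [0.025,0.05,0],
  [0.04,0.075,0],
  [0.06,0.1,0],
  [0.08,0.125,0],
  [0.095,0.14,0],
  [0.098,0.144,-0.01],
  [0.098,0.144,-0.01],
], grip=[-1,-1,-1,-1,-1,-1,-1,-1], yaw=[0,0,0,0,0,0,0,0])

```text
time_s: 11.07
ee_pos: [511.4, 91.9, 223.6]
ee_rot: [180.0, 0.2, 1.6]
force: [-1.5, 0.4, -1.5]
gripper_width: 22.0
gripper_force: 30.0
```

Request:
send_rows([
  [0,0,-0.02],
  [0,0,-0.04],
  [0,0,-0.06],
  [0,0,-0.075],
  [0,0,-0.085],
  [0,0,-0.09],
  [0,0,-0.09],
  [0,0,-0.09],
], grip=[-1,-1,-1,-1,-1,-1,-1,-1], yaw=[0,0,0,0,0,0,0,0])

```text
time_s: 11.73
ee_pos: [512.3, 91.0, 136.0]
ee_rot: [180.0, -0.0, 1.5]
force: [0.6, -0.2, -0.8]
gripper_width: 21.7
gripper_force: 30.0
```

Run:
```python
from h import *
f=grab('wrist','w7');d=grab('side','d7');s=grab('scene','s7');print(env.state()['ee_pos'],env.state()['ee_rot'])
w=cv2.imread('pics/w7.png');o=np.zeros((600,800,3),np.uint8);R=lambda i,z:cv2.resize(i,z,interpolation=cv2.INTER_CUBIC)
o[:300,:400]=R(cv2.imread('pics/s7.png')[140:230,150:270],(400,300))
o[:300,400:]=R(cv2.imread('pics/d7.png')[130:220,200:320],(400,300))
o[300:,:]=R(w[40:232,:],(800,300))
cv2.imwrite('pics/f7.png',o)
```

```text
[512.77767903  91.41909529 136.43733957] [-1.79992771e+02 -1.18713674e-01  1.49672611e+00]
```

View pics/f7.png

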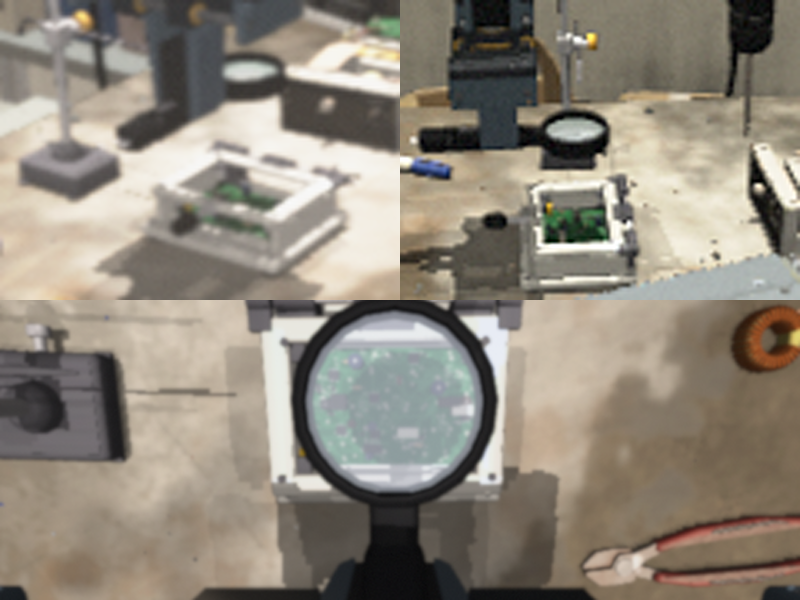

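Final view: lens sits over the window (wrist rim x 292–497, y≈297–505), no contact, frame shut; side rim x 539–610, y 108–160; scriber tip in wrist ≈(237,394). Numeric check:

Run:
```python
from h import *
np.set_printoptions(precision=1,suppress=True)
w,d,s=load('w7'),load('d7'),load('s7')
W=lambda x,y:(w,x*.64,40+(y-300)*.64)
D=lambda x,y:(d,200+(x-400)*.3,130+y*.3)
print('lens',tri(W(394.5,401),D(574.5,134)))
print('tip all',tri(W(237,394),(load('w1'),471*.64,114*.64),(load('w3'),205*.64,322*.64),(load('d2'),215+155/4,120+34)))
iW=lambda p:(p[0]/.64,300+(p[1]-40)/.64)
iD=lambda p:(400+(p[0]-200)/.3,(p[1]-130)/.3)
h=np.array([637,96.7,43]);e=np.array([np.cos(.03),np.sin(.03),0]);n=np.array([-e[1],e[0],0]);c=h-53*e;print('win',c)
for a in(-33,33):
  for b in(-48,48):
    p=c+a*e+b*n+[0,0,4];print(a,b,np.array(iW(proj(w,p))),np.array(iD(proj(d,p))))
for z in(136,140,144):
    for L in((584,94,z),):
        for t in(-33,33):print(z,t,np.array(iW(proj(w,np.array(L)+[t,0,0]))),np.array(iD(proj(d,np.array(L)+[t,0,0]))),np.array(iW(proj(w,np.array(L)+[0,t,0]))))
# rim blob in side image
im=cv2.imread('pics/d7.png')[155:182,238:268];m=(im.max(2)<60);y,x=np.where(m);print('side dark blob',x.min()+238,x.max()+238,y.min()+155,y.max()+155)
L=np.array([584,94,140])
T=np.linspace(0,6.28,60);P=np.array([proj(d,L+[33*np.cos(t),33*np.sin(t),z]) for t in T for z in(-10,10)]);print('pred at z140',P.min(0),P.max(0))
```

```text
lens (array([584.3,  92.3, 138.6]), [np.float64(0.33564384826435156), np.float64(0.3356438482640671)])
tip all (array([590.8, 179.4, 144. ]), [np.float64(35.80575060884163), np.float64(17.187348391449145), np.float64(15.573280169199368), np.float64(5.297114193189311)])
win [584.   95.1  43. ]
-33 -48 [480.1 467.3] [544.5 242.4]
-33 48 [297.9 467.9] [541.3 188.4]
33 -48 [485.6 333.1] [613.5 239.2]
33 48 [290.7 333.9] [606.  185.5]
136 -33 [387.  499.7] [539.7 136.4] [487.7 405.4]
136 33 [391.8 295.3] [609.4 134.5] [290.6 400. ]
140 -33 [386.9 501.9] [539.6 132.7] [489.9 405.5]
140 33 [391.7 292.6] [609.4 130.8] [288.1 399.9]
144 -33 [386.7 504.2] [539.4 129.1] [492.3 405.5]
144 33 [391.7 289.7] [609.4 127.1] [285.5 399.9]
side dark blob 238 261 158 180
pred at z140 [241.8 161.7] [262.8 177.7]
```

Request:
send_rows([
  [0,0.001,0.001],
  [0,0.001,0.001],
  [0,0.001,0.001],
  [0,0.001,0.001],
  [0,0.001,0.001],
  [0,0.001,0.001],
], grip=[-1,-1,-1,-1,-1,-1], yaw=[0,0,0,0,0,0])

```text
time_s: 12.38
ee_pos: [512.1, 92.4, 136.4]
ee_rot: [180.0, 0.0, 1.5]
force: [0.1, -0.1, -0.5]
gripper_width: 21.9
gripper_force: 30.0
```

```bash
python3 -c "
from workcell import env
print(env.job_done())"
```

```text
the job is handed in; nothing more can be done
None
```

I shut the frame and handed the job in at about 12.4 s, still holding the magnifier level over the window; by my measurements the lens is within about 3 mm of the window's centre and 2 mm of the scriber's height, but no verdict came back.

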